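# Pack the touch-up caddy for a two-colour repair

### The arm

A 6-joint arm with a two-finger parallel gripper is mounted at the origin on a cart in front of the work surface, level with it; the furniture and walls round the work are solid. World frame = base frame: x ahead of the robot, y to its left, z up, the work surface at z = 0. Lengths are in m, angles in rad, forces in N, time in s.
With the tool pointing down it reaches from about 0.375 to 0.9 m from the base axis. Payload 3.1 kg.
Tool frame: the origin (TCP) lies between the finger pads; the fingertips stand robot.finger_overhang ahead of it and the grasp point (between the pads) lies 3 mm ahead of it (robot.finger_overhang is the distance from the TCP to the fingertips, in m); z points along the fingers, y is the line along which they close (so a half turn about z gives the same grasp; the last joint's range is limited). The gripper opens to 87 mm and grips with 3 to 60 N. Pads are 19 mm wide; open, the fingers measure 117 mm over their backs; the gripper's body (75 mm by 190 mm) begins 51 mm behind the grasp point.
Start: joints at [-1.528, 0.527, 1.433, -0, 1.181, -0.178], TCP at [0.137, -0.61, 0.245] pointing down, gripper open.
Joint ranges: [-3.08, 3.08], [-0.75, 2.2], [0.22, 2.44], [-1.43, 4.57], [0, 2.65], [-2.85, 2.85]. Speed limits (rad/s): [2.79, 2.79, 3.14, 3.14, 3.14, 3.14].

### API

Orientations are given as a unit quaternion [x, y, z, w].
In Python, from rig import get_obs, vision, hand_in, nets, robot gives the robot as it stands.
- The arm moves only by the tool apply_moves, never from a script. Its argument "series" is a list of rows, each an object with "offset": the shift along the world's x, y, z in cm, a list of three; "rot": the turn, a rotation vector about the world's x, y, z in degrees, a list of three. A call has 1 to 20 rows; each row is the pose to reach, as a shift and turn from the pose commanded when the call began; what a row does not reach only later rows make up. A row lasts 1/10 s, in which the tool goes at most 50 mm and 8.59 degrees, less where a joint would pass 70% of its speed; a pose out of reach is approached as far as the arm can. A call with a gripper value outside its range is refused whole. "hand" is the opening, from 0 (shut) to 1 (fully open), set as the call begins (left out, the last holds). The fingers move at their own pace and stop on an object; "newtons" is the grip in N (left out, the last holds). Time passes only in rows, so rows that repeat a pose let the fingers close. It gives the time, the measured TCP pose, the force, the opening and the grip force at its end, in the units of the state.
- get_obs(): the state, without advancing time (a new reading comes with each control period).
- vision.camera(name): name is "scene" or "top" or "wrist"; returns the picture (420x560x3 uint8, red, green, blue); there is no depth.
- vision.calibration(name): a dict with "K" (3x3 intrinsics, pixels), "R" (3x3) and "t" (3): a world point X has camera coordinates R X + t. Camera axes: x right, y down, z forward; pixel columns grow to the right and rows downward; lengths in m; the calibration is good to about 2 mm. A picture is of the moment at which its call begins: read the wrist's pose just before it. calibration takes no time and is no camera call; for the wrist camera it gives the pose at the moment of the call.
- hand_in(): hands the job in; it is judged then, once.
Trained networks look in the newest picture that a camera, given by its name, has taken for a name from the list of things; names that differ only in an ending like _2 or _b are one class to them, and where a whole thing is asked for, a point or a joint stands for the part that bears it (a point fixed in the world has none). Each returns a list of dicts, best first, with "conf" (0 to 1); they miss things now and then, are a little off and sometimes report something else, mostly with a low value. They report only what shows in the picture. A call takes as long as a camera call. They do not tell look-alikes from the thing itself.
- nets.search_frame(camera, query): "centre" ([x, y, z] in m, in world coordinates, good to about 4 mm: the middle of the surface that is visible of it).
- nets.spot_point(camera, query): "centre" ([x, y, z] in m, in world coordinates, good to about 4 mm: a listed point, or the origin of a listed thing).
The state is a dict: "time": time; "q": joint angles; "joint_velocities": joint speeds; "joint_torque": joint torques, N m; "position": TCP position; "tool_rot": TCP orientation; "ft_force": force on the tool from outside, world axes, zero at the start; "moment": the same for the moment, N m; "grip_width": finger opening in m; "grip_force": force on a finger pad.
Only numpy, scipy, OpenCV 4.12 (cv2) and the standard library are available. Lean on these libraries where they do the work, as an engineer would, in place of code of your own. Each camera call takes 0.05 s, during which the arm holds its last target. There are 200 camera calls.

### The job

Pack the touch-up caddy for the two-colour repair: stand the orange-red and the blue paint jar each in the pocket of its own colour, the small red-capped hardener bottle in the grey round pocket and the narrow tin in the rectangular one, all fully down in their pockets. They are full, so keep them upright and set them down without dropping them. The cream jar and the taller white-capped bottle are not for this job: leave them standing where they are.

Things in the scene. Friction and masses are not known exactly. Their poses are not given: they have to be found in the camera images.
- jar_red: Round sample jar with a black screw lid, orange-red body and an orange-red dab of paint on its lid; 50 mm diameter, 56 mm tall, 0.06 kg. Origin: centre of its underside, z up. Belongs in the kit.
- jar_blue: Round sample jar with a black screw lid, blue body and a blue dab of paint on its lid; 50 mm diameter, 56 mm tall, 0.06 kg. Origin: centre of its underside, z up. Belongs in the kit.
- bottle_red: Small round white hardener bottle with blue label and a red cap, 56 mm diameter, 105 mm tall (cylinder up to about 85 mm, then the cap), 0.3 kg. Origin: centre of its underside, z up. Belongs in the kit.
- tin: Narrow upright seamed tin with yellow-ochre front and a white screw cap; 48 mm along its x, 66 mm along its y, 166 mm tall to the top of the cap (flat sides up to 141 mm; the cap, 38 mm wide, is 14 mm off centre to its +y), 0.45 kg. Origin: centre of its underside, z up. Grasp across the 48 mm. Belongs in the kit.
- pocket_red: Insert, 88x88x22 mm, one of four in a row (90 mm apart, in any order) in a fixed grey steel caddy. Origin: centre of its underside, 3 mm above the bench; x across the row, y along it, z up. Pocket floor 6 mm above the origin, rim 22 mm, 3 mm chamfer. Orange-red plastic, round pocket 64 mm across.
- pocket_blue: Insert, 88x88x22 mm, one of four in a row (90 mm apart, in any order) in a fixed grey steel caddy. Origin: centre of its underside, 3 mm above the bench; x across the row, y along it, z up. Pocket floor 6 mm above the origin, rim 22 mm, 3 mm chamfer. Blue plastic, round pocket 64 mm across. The caddy measures 94x366 mm, side walls 30 mm high, end walls 42 mm.
- pocket_bottle: Insert, 88x88x22 mm, one of four in a row (90 mm apart, in any order) in a fixed grey steel caddy. Origin: centre of its underside, 3 mm above the bench; x across the row, y along it, z up. Pocket floor 6 mm above the origin, rim 22 mm, 3 mm chamfer. Grey plastic, round pocket 70 mm across. At each end of the caddy a fixed handle stands 12 mm out and 72 mm high.
- pocket_tin: Insert, 88x88x22 mm, one of four in a row (90 mm apart, in any order) in a fixed grey steel caddy. Origin: centre of its underside, 3 mm above the bench; x across the row, y along it, z up. Pocket floor 6 mm above the origin, rim 22 mm, 3 mm chamfer. Grey plastic, rectangular pocket 60 mm (x) by 76 mm (y); the tin fits either way round, its x along the insert's x.
- jar_cream: Round sample jar with a black screw lid, cream-white body and a cream-white dab of paint on its lid; 50 mm diameter, 56 mm tall, 0.06 kg. Origin: centre of its underside, z up. Does not belong in the kit.
- bottle_white: Taller round white hardener bottle with blue label and a white cap, 62 mm diameter, 155 mm tall, 0.4 kg. Origin: centre of its underside, z up. Does not belong in the kit.
Mind the look-alikes: they are no part of the job. What is shaped like the bottle_red but yellow is not meant. What is shaped like the jar_red but purple is not meant.

How it is judged:
At the end, for the whole second after the job is handed in: Both jars, the red-capped bottle and the tin stand upright (0.1 rad) in their own pockets (12 mm of its centre, bottom within 4 mm of its floor), released and at rest; the cream jar and the white-capped bottle stand upright within 25 mm of where they were (horizontal distance between jar_red and pocket_red below 0.012 m and z of jar_red in the frame of pocket_red between 0.002 and 0.01 m and angle between each of jar_red, jar_blue, bottle_red, tin, jar_cream, bottle_white's own z axis and vertical below 0.1 rad and linear speed of each of jar_red, jar_blue, bottle_red, tin below 0.02 m/s and horizontal distance between jar_blue and pocket_blue below 0.012 m and z of jar_blue in the frame of pocket_blue between 0.002 and 0.01 m and horizontal distance between bottle_red and pocket_bottle below 0.012 m and z of bottle_red in the frame of pocket_bottle between 0.002 and 0.01 m and horizontal distance between tin and pocket_tin below 0.012 m and z of tin in the frame of pocket_tin between 0.002 and 0.01 m and distance of each of jar_cream, bottle_white from where it was at the start of the episode below 0.025 m); the robot touches nothing.
It fails at once if the cream jar or the white-capped bottle is moved from its place (distance of any of jar_cream, bottle_white from where it was at the start of the episode above 0.025 m).
It fails at once if a jar, bottle or tin is tipped over (angle between any of jar_red, jar_blue, bottle_red, tin, jar_cream, bottle_white's own z axis and vertical above 0.7 rad).
It fails at once if a jar, bottle or tin of the kit is dropped (falls freely by more than about 30 mm) ((linear speed of jar_red above 0.8 m/s and contact force between the fingers and jar_red below 0.05 N) or (linear speed of jar_blue above 0.8 m/s and contact force between the fingers and jar_blue below 0.05 N) or (linear speed of bottle_red above 0.8 m/s and contact force between the fingers and bottle_red below 0.05 N) or (linear speed of tin above 0.8 m/s and contact force between the fingers and tin below 0.05 N)).
It also fails if it takes over 96 s, if anything falls off the work surface, if the arm or the gripper's body presses on something with over 40 N, if the wrist force passes 120 N, or if a joint passes its speed limit or range.

## Working session

There is one attempt and no reset: what is moved stays moved. The work goes in short steps, Python scripts to look and compute and a tool call to move; the robot and the scene stay as the last step left them, time stands still between calls to the robot, and variables do not carry over. Pictures are saved under pics/ and viewed, at most 14 in all, crops included, and the job is handed in when it is done.

Besides the shell and the picture viewer there is one more tool, called as name([rows], argument=value, ...), one row to a line, values as JSON. apply_moves: Moves the arm, as the interface text tells. Its arguments: {"type":"object","properties":{"series":{"type":"array"},"hand":{"type":"number"},"newtons":{"type":"number"}},"required":["series"]}

```bash
mkdir -p pics; python3 - <<'E'
from rig import get_obs, vision, nets, robot
import cv2
print(get_obs()); print(robot.finger_overhang)
for c in("scene","top"):
    im=vision.camera(c); cv2.imwrite(f"pics/{c}0.png",im[:,:,::-1])
    C=vision.calibration(c); print(c,C['K'].tolist(),(-C['R'].T@C['t']).round(3))
    for q in ["jar_red","bottle_red","tin","bottle_white","pocket_red","pocket_blue","pocket_bottle","pocket_tin","jar_blue","jar_cream"]:
        for r in nets.spot_point(c,q):
            X=r['centre'];p=C['K']@(C['R']@X+C['t']);print(q,[round(float(v),3) for v in X],(p[:2]/p[2]).round(),round(r['conf'],2))
E
```

```text
{'time': 0.0, 'q': array([-1.52847609e+00,  5.28429047e-01,  1.43387967e+00, -3.89647335e-07,
        1.18138333e+00, -1.78526281e-01]), 'joint_velocities': array([ 0.00018587, -0.00181119,  0.00129254, -0.00033934, -0.00068397,
        0.00245321]), 'joint_torque': array([-1.05506060e-03, -4.40047753e+01, -1.76595712e+01,  6.32395386e-02,
        5.81485033e-02, -1.65458837e-04]), 'position': array([ 0.1368936 , -0.6091371 ,  0.24360158]), 'tool_rot': array([ 9.93908988e-01,  1.10199006e-01,  7.12523435e-05, -1.04727296e-03]), 'ft_force': array([ 0.26486937, -0.2577951 ,  0.62873971]), 'moment': array([ 0.02595334, -0.04234198,  0.04344814]), 'grip_force': 0.0, 'grip_width': 0.08712220711194445}
0.022
scene [[526.4173896617173, 0.0, 290.1121811885642], [0.0, 526.4173896617173, 208.01018340770906], [0.0, 0.0, 1.0]] [-0.531  0.534  0.879]
jar_red [0.48, 0.393, 0.002] [157. 276.] 0.93
jar_red [0.572, 0.364, 0.003] [158. 252.] 0.72
bottle_red [0.418, -0.337, 0.002] [411. 209.] 0.85
bottle_red [0.625, 0.093, 0.001] [246. 213.] 0.64
bottle_red [0.457, 0.213, 0.004] [228. 259.] 0.15
bottle
[... 533 characters left out ...]
.76053843463654], [0.0, 0.0, 1.0]] [0.331 0.111 1.683]
jar_red [0.473, 0.394, -0.0] [146. 217.] 0.7
jar_red [0.568, 0.361, -0.002] [159. 187.] 0.64
bottle_red [0.426, -0.242, 0.002] [351. 239.] 0.84
bottle_red [0.327, -0.257, -0.001] [356. 271.] 0.75
bottle_red [0.411, -0.329, 0.001] [379. 245.] 0.53
tin [0.556, -0.35, -0.007] [385. 200.] 0.72
bottle_white [0.457, 0.215, -0.001] [205. 224.] 0.62
pocket_red [0.606, -0.001, 0.005] [276. 179.] 0.88
pocket_blue [0.621, 0.089, 0.002] [248. 173.] 0.8
pocket_bottle [0.601, -0.091, 0.001] [305. 182.] 0.87
pocket_tin [0.631, 0.18, 0.005] [219. 169.] 0.66
jar_blue [0.468, 0.101, 0.001] [242. 222.] 0.61
jar_cream [0.445, -0.071, -0.001] [297. 231.] 0.6
```

```bash
python3 - <<'E'
import cv2
a=cv2.imread("pics/top0.png")[120:320,100:440];cv2.imwrite("pics/top0c.png",cv2.resize(a,None,fx=2.35,fy=2.35,interpolation=cv2.INTER_CUBIC))
E
```

```text
(no output)
```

View pics/scene0.png

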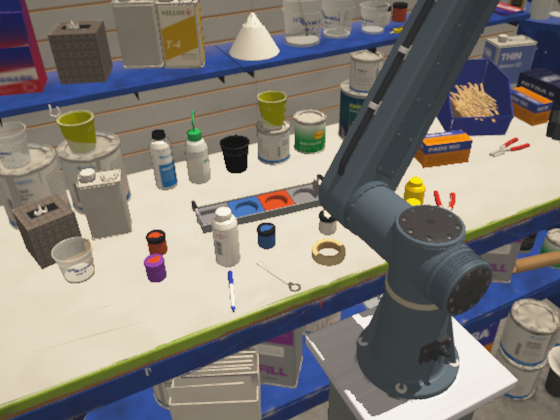

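View pics/top0c.png

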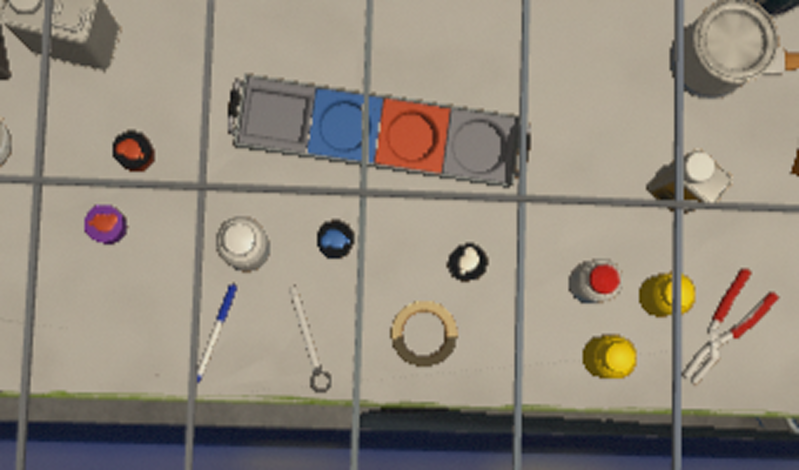

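The scene has these candidates (full top image, px):
- **Jars:** orange-red jar (157,184) with body red in the scene view (157,243); purple jar (145,215) is the look-alike; blue jar (242,222); cream (298,231).
- **Bottles:** red-capped bottle (356,239); yellow look-alikes (384,245) and (360,271); white-capped (203,223) stays.
- **Tin:** (390,195).
- **Pockets:** tin (217,169), blue (247,174), red (275,178) and bottle (303,182).

Next is a close look at the bottle and tin with the wrist camera.

apply_moves([
  {"offset": [10,10,8],"rot": [0,0,0]},
  {"offset": [10,10,8],"rot": [0,0,0]},
  {"offset": [10,10,8],"rot": [0,0,0]},
  {"offset": [31,30,14],"rot": [0,0,0]},
  {"offset": [31,30,14],"rot": [0,0,0]},
  {"offset": [31,30,14],"rot": [0,0,0]},
  {"offset": [31,30,14],"rot": [0,0,0]},
  {"offset": [31,30,14],"rot": [0,0,0]},
  {"offset": [31,30,14],"rot": [0,0,0]},
  {"offset": [31,30,14],"rot": [0,0,0]},
  {"offset": [31,30,14],"rot": [0,0,0]},
  {"offset": [31,30,14],"rot": [0,0,0]},
  {"offset": [31,30,14],"rot": [0,0,0]},
  {"offset": [31,30,14],"rot": [0,0,0]},
])

```text
time: 2.5
position: [0.4458, -0.311, 0.384]
tool_rot: [0.994, 0.109, -0.0, -0.0]
ft_force: [-0.0, -0.3, -0.2]
grip_width: 0.0869
grip_force: 0.0
```

```bash
cat > h.py <<'E'
from rig import get_obs, vision, nets, robot
import cv2, numpy as np
def look(tag,qs,cam="wrist"):
    C=vision.calibration(cam);o=get_obs();im=vision.camera(cam);cv2.imwrite(f"pics/{tag}.png",im[:,:,::-1])
    np.savez(f"pics/{tag}.npz",**C); print(tag,o['time'],o['position'].round(4),"cam",(-C['R'].T@C['t']).round(3),"axis",C['R'][2].round(2),"x",C['R'][0].round(2))
    for q in qs:
        for r in nets.spot_point(cam,q):
            X=np.array(r['centre']);p=C['K']@(C['R']@X+C['t']);print(q,X.round(4),(p[:2]/p[2]).round(),round(r['conf'],2))
def ray(C,u,v,z):   # world point at height z along pixel
    R,t,K=C['R'],C['t'],C['K'];c=-R.T@t;d=R.T@np.linalg.solve(K,[u,v,1.]);return c+d*(z-c[2])/d[2]
E
python3 -c "
from h import *
look('w1',['bottle_red','tin','jar_cream'])"
```

```text
w1 2.5 [ 0.4458 -0.311   0.384 ] cam [ 0.528 -0.293  0.523] axis [-0.3  -0.07 -0.95] x [ 0.22 -0.98 -0.  ]
bottle_red [ 0.4256 -0.2395  0.    ] [235. 175.] 0.81
bottle_red [ 0.3251 -0.2589 -0.0022] [236. 228.] 0.62
bottle_red [ 4.136e-01 -3.338e-01  1.000e-04] [285. 192.] 0.57
tin [ 0.5579 -0.3511  0.004 ] [314. 113.] 0.65
tin [ 0.4411 -0.0736 -0.0014] [144. 146.] 0.59
```

View pics/w1.png

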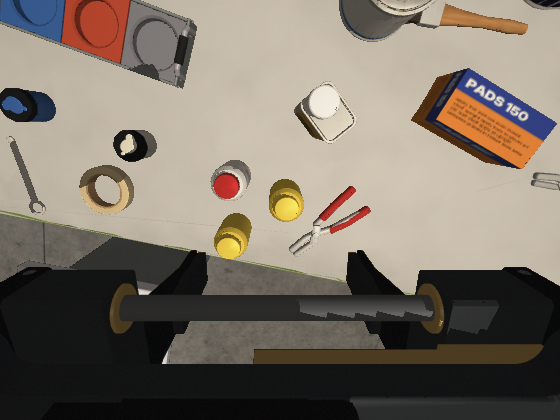

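The wrist view shows the red-capped bottle at (228,182), the yellow ones at (286,200) and (230,240), and the tin with its white cap at (325,112). The cream jar is at (130,146) and the blue jar at (20,105).

```bash
python3 -c "
import cv2
a=cv2.imread('pics/w1.png')[60:220,200:380];cv2.imwrite('pics/w1c.png',cv2.resize(a,None,fx=3.7,fy=3.7,interpolation=cv2.INTER_CUBIC))"
```

```text
(no output)
```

View pics/w1c.png

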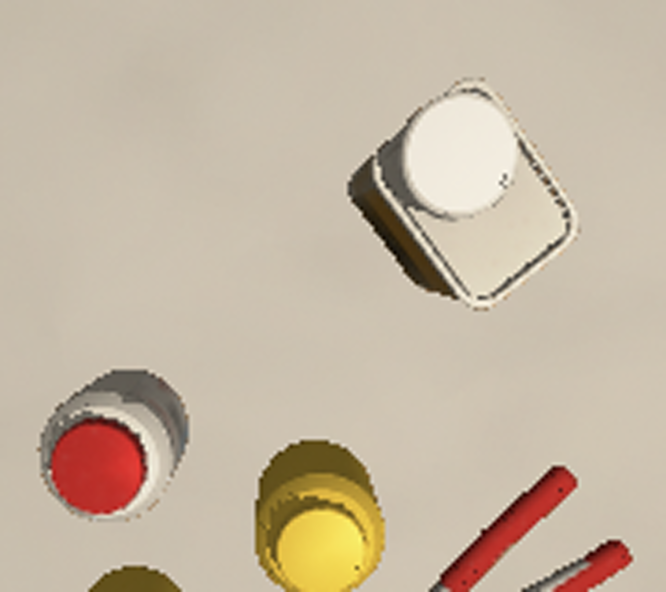

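apply_moves([
  {"offset": [0,45,2],"rot": [0,0,0]},
  {"offset": [0,45,2],"rot": [0,0,0]},
  {"offset": [0,45,2],"rot": [0,0,0]},
  {"offset": [0,45,2],"rot": [0,0,0]},
  {"offset": [0,45,2],"rot": [0,0,0]},
  {"offset": [0,45,2],"rot": [0,0,0]},
  {"offset": [0,45,2],"rot": [0,0,0]},
  {"offset": [0,45,2],"rot": [0,0,0]},
  {"offset": [0,45,2],"rot": [0,0,0]},
  {"offset": [0,45,2],"rot": [0,0,0]},
  {"offset": [0,45,2],"rot": [0,0,0]},
  {"offset": [0,45,2],"rot": [0,0,0]},
  {"offset": [0,45,2],"rot": [0,0,0]},
])

```text
time: 4.0
position: [0.4471, 0.1387, 0.4044]
tool_rot: [0.994, 0.109, -0.0, 0.0]
ft_force: [-0.7, -0.7, -0.0]
grip_width: 0.0869
grip_force: 0.0
```

```bash
python3 -c "
from h import *
look('w2',['jar_red','jar_blue','pocket_red','pocket_blue','pocket_bottle','pocket_tin','bottle_white','jar_cream'])"
```

```text
w2 4.0 [0.4471 0.1387 0.4044] cam [0.529 0.157 0.543] axis [-0.3  -0.07 -0.95] x [ 0.22 -0.98  0.  ]
jar_red [ 0.5747  0.3615 -0.0028] [164.  69.] 0.85
jar_red [0.4826 0.3918 0.0014] [141. 121.] 0.81
jar_blue [ 0.4648  0.1026 -0.0022] [297. 166.] 0.56
pocket_red [0.6118 0.0041 0.0033] [373.  95.] 0.7
pocket_blue [0.6202 0.0915 0.0042] [326.  77.] 0.76
pocket_bottle [ 0.6002 -0.0848  0.0031] [420. 114.] 0.7
pocket_tin [ 6.284e-01  1.856e-01 -5.000e-04] [272.  59.] 0.71
bottle_white [ 0.4581  0.2163 -0.0009] [236. 156.] 0.66
jar_cream [ 0.4414 -0.0745 -0.002 ] [383. 198.] 0.6
jar_cream [ 0.4257 -0.2382 -0.0013] [460. 223.] 0.15
```

View pics/w2.png

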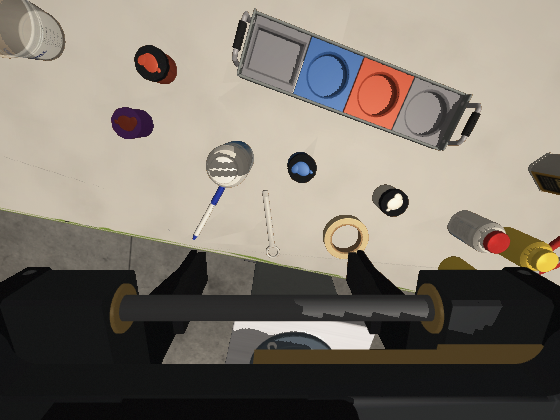

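The tin's shoulder outline is clear in the crop, with the cap toward the upper left, and the red-capped bottle is confirmed. In w2 the orange-red jar lid is at (153,62), the purple jar at (131,122), the blue lid at (301,166), and the pockets run tin, blue, red, bottle from left to right.

```bash
python3 - <<'E'
from h import *
T=vision.calibration("top");W1=dict(np.load("pics/w1.npz"));W2=dict(np.load("pics/w2.npz"))
def tri(*obs):
    A=[];b=[]
    for C,(u,v) in obs:
        P=C['K']@np.c_[C['R'],C['t']]
        for w,r in((u,0),(v,1)): a=w*P[2]-P[r];a=a/np.linalg.norm(a[:3]);A.append(a[:3]);b.append(-a[3])
    return np.linalg.lstsq(np.array(A),np.array(b),rcond=None)[0].round(4)
print("jr",tri((T,(156.6,184.3)),(W2,(152,61))),ray(W2,152,61,.056).round(4))
print("jb",tri((T,(242.6,221.7)),(W2,(302,166))),ray(W2,302,166,.056).round(4))
print("bot",tri((T,(357,238.7)),(W1,(226.2,185.9))),ray(W1,226.2,185.9,.105).round(4))
print("tincap",tri((T,(398.3,190.6)),(W1,(324.3,101.9))),ray(W1,324.3,101.9,.166).round(4))
q=np.array([ray(W1,200+x/3.7,60+y/3.7,.141)[:2] for x,y in((375,165),(475,80),(577,228),(483,307))])
print("tin",q.round(4).tolist(),q.mean(0));
for i in range(4):
    d=q[(i+1)%4]-q[i];print(np.linalg.norm(d).round(4),np.degrees(np.arctan2(d[1],d[0])).round(1))
P=np.array([[(.611,.004),(.606,-.001),(.6118,.0041)],[(.623,.094),(.621,.089),(.6202,.0915)],[(.599,-.087),(.601,-.091),(.6002,-.0848)],[(.629,.183),(.631,.180),(.6284,.1856)]]).mean(1)
s=np.array([-.045,.045,-.135,.135]);c=P.mean(0);d=((P-c)*s[:,None]).sum(0);d/=np.linalg.norm(d);print("row dir",d,np.degrees(np.arctan2(d[1],d[0])));print((c+s[:,None]*d).round(4),P.round(4))
# check: inserts' colour blobs in w2 at rim z=.025
im=cv2.cvtColor(cv2.imread("pics/w2.png"),cv2.COLOR_BGR2HSV)
for n,lo,hi,bx in(("red",(0,120,120),(15,255,255),(340,420,50,135)),("blue",(100,120,80),(125,255,255),(290,360,30,120))):
    m=cv2.inRange(im,lo,hi);k=np.zeros_like(m);x0,x1,y0,y1=bx;k[y0:y1,x0:x1]=m[y0:y1,x0:x1]
    r=cv2.minAreaRect(cv2.findNonZero(k));print(n,r,ray(W2,*r[0],.025).round(4))
E
```

```text
jr [0.573  0.3619 0.0478] [0.5765 0.3587 0.056 ]
jb [0.4683 0.0981 0.023 ] [0.4729 0.1003 0.056 ]
bot [ 0.4237 -0.2389  0.0928] [ 0.4274 -0.2399  0.105 ]
tincap [ 0.5623 -0.3422  0.1615] [ 0.563  -0.3412  0.166 ]
tin [[0.5563, -0.3179], [0.5884, -0.3433], [0.5518, -0.3893], [0.5199, -0.3654]] [ 0.55410554 -0.35396443]
0.0409 -38.4
0.0587 -128.5
0.0398 143.1
0.0598 52.5
row dir [0.11036692 0.99389091] 83.66353262872819
[[ 0.6102  0.0026]
 [ 0.6201  0.092 ]
 [ 0.6002 -0.0869]
 [ 0.63    0.1815]] [[ 0.6096  0.0024]
 [ 0.6214  0.0915]
 [ 0.6001 -0.0876]
 [ 0.6295  0.1829]]
red ((378.27679443359375, 93.89874267578125), (52.920936584472656, 58.89351272583008), 21.540973663330078) [0.6115 0.0026 0.025 ]
blue ((327.28509521484375, 73.601806640625), (54.621028900146484, 59.59880447387695), 19.653823852539062) [0.6226 0.0929 0.025 ]
```

apply_moves([
  {"offset": [2.1,-3.8,-10],"rot": [0,0,71]},
  {"offset": [2.1,-3.8,-10],"rot": [0,0,71]},
  {"offset": [2.1,-3.8,-22],"rot": [0,0,71]},
  {"offset": [2.1,-3.8,-22],"rot": [0,0,71]},
  {"offset": [2.1,-3.8,-22],"rot": [0,0,71]},
  {"offset": [2.1,-3.8,-22],"rot": [0,0,71]},
  {"offset": [2.1,-3.8,-22],"rot": [0,0,71]},
  {"offset": [2.1,-3.8,-22],"rot": [0,0,71]},
  {"offset": [2.1,-3.8,-22],"rot": [0,0,71]},
  {"offset": [2.1,-3.8,-22],"rot": [0,0,71]},
  {"offset": [2.1,-3.8,-22],"rot": [0,0,71]},
  {"offset": [2.1,-3.8,-26],"rot": [0,0,71]},
  {"offset": [2.1,-3.8,-28],"rot": [0,0,71]},
  {"offset": [2.1,-3.8,-28],"rot": [0,0,71]},
], hand=1)

```text
time: 5.85
position: [0.4661, 0.1022, 0.1225]
tool_rot: [0.745, 0.667, -0.002, -0.002]
ft_force: [-0.9, 0.5, -0.1]
grip_width: 0.0873
grip_force: 0.0
```

```bash
python3 -c "
from h import *
look('w3',['jar_blue','pocket_blue','pocket_red','bottle_white'])"
```

```text
w3 5.85 [0.4661 0.1022 0.1225] cam [0.476 0.185 0.261] axis [-0.04 -0.3  -0.95] x [ 0.99 -0.11 -0.01]
jar_blue [ 0.4637  0.1042 -0.002 ] [274. 214.] 0.95
pocket_blue [ 6.214e-01  8.950e-02 -1.000e-04] [443. 212.] 0.89
pocket_red [0.6101 0.0041 0.0007] [427. 293.] 0.79
bottle_white [0.4575 0.2143 0.0032] [251.  90.] 0.7
bottle_white [0.6203 0.0878 0.0026] [443. 215.] 0.19
```

View pics/w3.png

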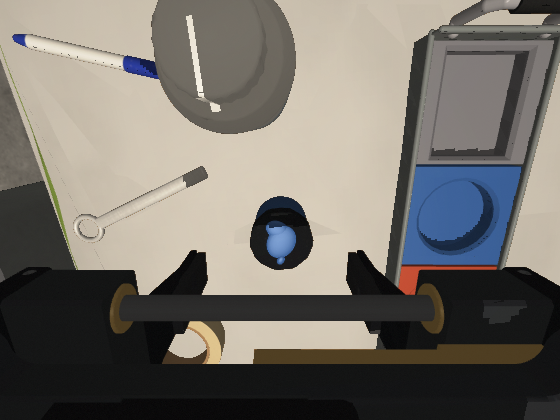

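The wrist view shows the blue jar's lid centred near (281,241) between the open fingers. The blue pocket's rim is near (458,214) and the white bottle is clear of the gripper at (225,65).

```bash
python3 -c "
from h import *
C=dict(np.load('pics/w3.npz'))
print(ray(C,281,241,.056),ray(C,458,214,.025))
print(ray(C,418,160,.025),ray(C,403,266,.025),ray(C,521,167,.025))
"
```

```text
[0.46921139 0.10039116 0.056     ] [0.62008304 0.09582022 0.025     ]
[0.5848044 0.1453205 0.025    ] [0.57480299 0.05144749 0.025     ] [0.66731418 0.13054117 0.025     ]
```

apply_moves([
  {"offset": [0.3,-0.2,-4],"rot": [0,0,0]},
  {"offset": [0.3,-0.2,-6],"rot": [0,0,0]},
  {"offset": [0.3,-0.2,-7.4],"rot": [0,0,0]},
  {"offset": [0.3,-0.2,-7.4],"rot": [0,0,0]},
  {"offset": [0.3,-0.2,-7.4],"rot": [0,0,0]},
], hand=1)

```text
time: 6.6
position: [0.4715, 0.1002, 0.0513]
tool_rot: [0.745, 0.667, 0.0, 0.0]
ft_force: [-0.0, 0.4, -0.3]
grip_width: 0.0867
grip_force: 0.0
```

apply_moves([
  {"offset": [0,0,0],"rot": [0,0,0]},
  {"offset": [0,0,0],"rot": [0,0,0]},
  {"offset": [0,0,0],"rot": [0,0,0]},
  {"offset": [0,0,0],"rot": [0,0,0]},
  {"offset": [0,0,0],"rot": [0,0,0]},
  {"offset": [0,0,0],"rot": [0,0,0]},
  {"offset": [0,0,0],"rot": [0,0,0]},
], hand=0, newtons=12)

```text
time: 7.3
position: [0.4708, 0.1002, 0.0506]
tool_rot: [0.745, 0.667, -0.0, -0.0]
ft_force: [-0.6, -0.6, 1.7]
grip_width: 0.0487
grip_force: 12.0
```

apply_moves([
  {"offset": [0,0,3],"rot": [0,0,0]},
  {"offset": [0,0,7],"rot": [0,0,0]},
  {"offset": [4,-0.2,8],"rot": [0,0,0]},
  {"offset": [8,-0.4,8],"rot": [0,0,0]},
  {"offset": [12,-0.6,8],"rot": [0,0,0]},
  {"offset": [15,-0.7,8],"rot": [0,0,0]},
  {"offset": [15,-0.7,8],"rot": [0,0,0]},
  {"offset": [15,-0.7,6],"rot": [0,0,0]},
  {"offset": [15,-0.7,4],"rot": [0,0,0]},
  {"offset": [15,-0.7,4],"rot": [0,0,0]},
  {"offset": [15,-0.7,4],"rot": [0,0,0]},
])

```text
time: 8.4
position: [0.6197, 0.0933, 0.0901]
tool_rot: [0.745, 0.667, -0.001, -0.001]
ft_force: [-0.7, -0.2, -0.5]
grip_width: 0.0487
grip_force: 12.0
```

```bash
python3 -c "
from h import *
look('w4',['jar_blue','pocket_blue','pocket_red','pocket_tin','pocket_bottle'])
a=cv2.imread('pics/w4.png')[0:300];cv2.imwrite('pics/w4c.png',a)"
```

```text
w4 8.4 [0.6197 0.0933 0.0901] cam [0.63  0.177 0.229] axis [-0.04 -0.3  -0.95] x [ 0.99 -0.11 -0.  ]
jar_blue [0.6146 0.0949 0.0378] [269. 245.] 0.69
pocket_blue [0.6201 0.0909 0.0053] [277. 234.] 0.77
pocket_red [0.6137 0.0023 0.002 ] [281. 322.] 0.85
```

View pics/w4c.png

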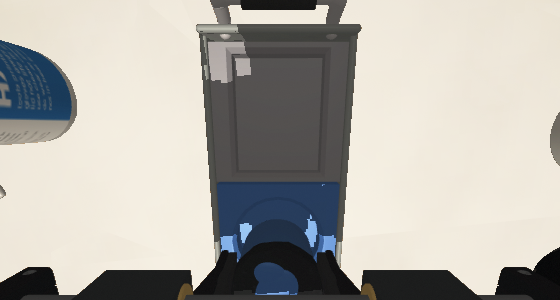

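The carried jar (277,270) sits centred across the caddy, with the blue pocket rim centred near column 278. The boundary between the tin and blue inserts is at row 182.

```bash
python3 -c "
from h import *
C=dict(np.load('pics/w4.npz'))
b=ray(C,279,182,.025);d=np.array([.11,.994]);print(b,b[:2]-d*.045,b[:2]+d*.045)
for u,v in((231,52),(324,52),(329,172),(237,172)): print(ray(C,u,v,.025))
"
```

```text
[0.62648409 0.13720954 0.025     ] [0.62153409 0.09247954] [0.63143409 0.18193954]
[0.60552812 0.22213932 0.025     ]
[0.66323283 0.21570557 0.025     ]
[0.66216251 0.14041631 0.025     ]
[0.59789913 0.14752166 0.025     ]
```

apply_moves([
  {"offset": [0.1,0,-1.2],"rot": [0,0,0]},
  {"offset": [0.1,0,-2.2],"rot": [0,0,0]},
  {"offset": [0.1,0,-2.8],"rot": [0,0,0]},
  {"offset": [0.1,0,-3.0],"rot": [0,0,0]},
  {"offset": [0.1,0,-3.1],"rot": [0,0,0]},
  {"offset": [0.1,0,-3.1],"rot": [0,0,0]},
  {"offset": [0.1,0,-3.1],"rot": [0,0,0]},
])

```text
time: 9.4
position: [0.6211, 0.0932, 0.0597]
tool_rot: [0.745, 0.667, -0.001, -0.001]
ft_force: [-1.9, 0.2, 3.9]
grip_width: 0.049
grip_force: 12.0
```

apply_moves([
  {"offset": [0,0,0],"rot": [0,0,0]},
  {"offset": [0,0,0],"rot": [0,0,0]},
  {"offset": [0,0,0],"rot": [0,0,0]},
  {"offset": [0,0,0],"rot": [0,0,0]},
  {"offset": [0,0,3],"rot": [0,0,0]},
  {"offset": [0,0,7],"rot": [0,0,0]},
  {"offset": [0,0,11],"rot": [0,0,0]},
  {"offset": [0,0,14],"rot": [0,0,0]},
  {"offset": [0,0,14],"rot": [0,0,0]},
], hand=0.85)

```text
time: 10.3
position: [0.6253, 0.0932, 0.2048]
tool_rot: [0.745, 0.667, 0.004, 0.004]
ft_force: [-0.1, -0.3, 0.1]
grip_width: 0.0745
grip_force: 0.0
```

```bash
python3 -c "
from h import *
look('w5',['jar_blue','pocket_tin'])
look('t5',['jar_blue'],'top')"
```

```text
w5 10.3 [0.6253 0.0932 0.2048] cam [0.633 0.176 0.344] axis [-0.02 -0.3  -0.95] x [ 0.99 -0.11  0.01]
jar_blue [0.6175 0.0971 0.0081] [268. 196.] 0.97
pocket_tin [ 0.629  0.185 -0.001] [269. 117.] 0.64
t5 10.45 [0.6212 0.0932 0.1988] cam [0.331 0.111 1.683] axis [ 0.11 -0.06 -0.99] x [ 0.03 -1.    0.07]
jar_blue [ 0.602  -0.0867  0.0011] [303. 182.] 0.21
```

```bash
python3 -c "
from h import *
C=vision.calibration('scene')
for p in((92,228),(122,236),(132,222),(168,188),(200,182),(232,170)): print(p,ray(C,*p,0).round(3))
"
```

```text
(92, 228) [0.763 0.498 0.   ]
(122, 236) [0.687 0.432 0.   ]
(132, 222) [0.738 0.392 0.   ]
(168, 188) [0.863 0.251 0.   ]
(200, 182) [0.849 0.152 0.   ]
(232, 170) [0.87  0.036 0.   ]
```

apply_moves([
  {"offset": [-1,5,0],"rot": [0,0,0]},
  {"offset": [-2,10,0],"rot": [0,0,0]},
  {"offset": [-3,15,0],"rot": [0,0,0]},
  {"offset": [-4,20,0],"rot": [0,0,0]},
  {"offset": [-4.8,24,0],"rot": [0,0,0]},
  {"offset": [-4.8,26.8,-4],"rot": [0,0,0]},
  {"offset": [-4.8,26.8,-7],"rot": [0,0,0]},
  {"offset": [-4.8,26.8,-7],"rot": [0,0,0]},
  {"offset": [-4.8,26.8,-7],"rot": [0,0,0]},
], hand=0.85)

```text
time: 11.45
position: [0.5731, 0.3606, 0.1279]
tool_rot: [0.745, 0.667, -0.002, -0.001]
ft_force: [-0.7, -0.7, 1.5]
grip_width: 0.0739
grip_force: 0.0
```

```bash
python3 -c "
from h import *
look('w6',['jar_red'])"
```

```text
w6 11.45 [0.5731 0.3606 0.1279] cam [0.583 0.444 0.267] axis [-0.04 -0.3  -0.95] x [ 0.99 -0.11 -0.  ]
jar_red [4.795e-01 3.863e-01 1.000e-04] [175. 200.] 0.81
jar_red [5.748e-01 3.602e-01 5.000e-04] [279. 215.] 0.56
```

View pics/w6.png

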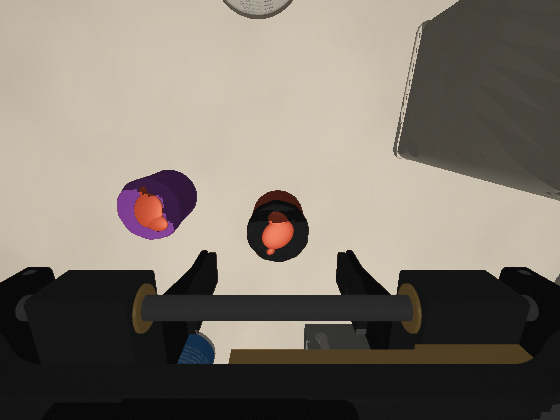

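The red jar's lid is at (278,232), centred between the fingers. The purple jar at (157,205) is outside the left finger, and the tall can at upper right is clear.

```bash
python3 -c "
from h import *
C=dict(np.load('pics/w6.npz'))
print(ray(C,278,232,.056),ray(C,197,190,.03), ray(C,395,155,.2), get_obs()['position'])
"
```

```text
[0.57466164 0.3642185  0.056     ] [0.51069399 0.39885306 0.03      ] [0.6086307 0.4343509 0.2      ] [0.57511776 0.36080019 0.13068435]
```

apply_moves([
  {"offset": [0,0.15,-3],"rot": [0,0,0]},
  {"offset": [0,0.15,-6],"rot": [0,0,0]},
  {"offset": [0,0.15,-7.9],"rot": [0,0,0]},
  {"offset": [0,0.15,-7.9],"rot": [0,0,0]},
  {"offset": [0,0.15,-7.9],"rot": [0,0,0]},
], hand=0.76)

```text
time: 12.05
position: [0.5753, 0.3625, 0.0522]
tool_rot: [0.746, 0.666, 0.001, 0.0]
ft_force: [-0.0, 0.8, -0.4]
grip_width: 0.0657
grip_force: 0.0
```

apply_moves([
  {"offset": [0,0,0],"rot": [0,0,0]},
  {"offset": [0,0,0],"rot": [0,0,0]},
  {"offset": [0,0,0],"rot": [0,0,0]},
  {"offset": [0,0,0],"rot": [0,0,0]},
  {"offset": [0,0,0],"rot": [0,0,0]},
  {"offset": [0,0,0],"rot": [0,0,0]},
], hand=0, newtons=12)

```text
time: 12.65
position: [0.5746, 0.363, 0.0519]
tool_rot: [0.745, 0.667, 0.001, 0.0]
ft_force: [-0.5, -0.6, 5.9]
grip_width: 0.0492
grip_force: 12.0
```

apply_moves([
  {"offset": [0,0,3],"rot": [0,0,0]},
  {"offset": [0,0,7],"rot": [0,0,0]},
  {"offset": [0.2,-2,10],"rot": [0,0,0]},
  {"offset": [0.6,-6,10],"rot": [0,0,0]},
  {"offset": [1,-10,10],"rot": [0,0,0]},
  {"offset": [1.4,-14,10],"rot": [0,0,0]},
  {"offset": [1.8,-18,10],"rot": [0,0,0]},
  {"offset": [2.2,-22,10],"rot": [0,0,0]},
  {"offset": [2.6,-26,10],"rot": [0,0,0]},
  {"offset": [3,-30,10],"rot": [0,0,0]},
  {"offset": [3.4,-33.5,10],"rot": [0,0,0]},
  {"offset": [3.7,-36,10],"rot": [0,0,0]},
  {"offset": [3.7,-36,10],"rot": [0,0,0]},
  {"offset": [3.7,-36,7],"rot": [0,0,0]},
  {"offset": [3.7,-36,4],"rot": [0,0,0]},
  {"offset": [3.7,-36,4],"rot": [0,0,0]},
  {"offset": [3.7,-36,4],"rot": [0,0,0]},
])

```text
time: 14.35
position: [0.6104, 0.0036, 0.0902]
tool_rot: [0.745, 0.667, -0.0, -0.001]
ft_force: [0.9, 0.5, -0.2]
grip_width: 0.049
grip_force: 12.0
```

apply_moves([
  {"offset": [0,0,-1.2],"rot": [0,0,0]},
  {"offset": [0,0,-2.2],"rot": [0,0,0]},
  {"offset": [0,0,-2.8],"rot": [0,0,0]},
  {"offset": [0,0,-3.0],"rot": [0,0,0]},
  {"offset": [0,0,-3.1],"rot": [0,0,0]},
  {"offset": [0,0,-3.1],"rot": [0,0,0]},
  {"offset": [0,0,-3.1],"rot": [0,0,0]},
])

```text
time: 15.05
position: [0.6105, 0.0029, 0.0608]
tool_rot: [0.745, 0.667, -0.0, -0.0]
ft_force: [-2.9, 0.3, 7.7]
grip_width: 0.0489
grip_force: 12.0
```

apply_moves([
  {"offset": [0,0,0],"rot": [0,0,0]},
  {"offset": [0,0,0],"rot": [0,0,0]},
  {"offset": [0,0,0],"rot": [0,0,0]},
  {"offset": [0,0,0],"rot": [0,0,0]},
  {"offset": [0,0,3],"rot": [0,0,0]},
  {"offset": [0,0,7],"rot": [0,0,0]},
  {"offset": [0,0,11],"rot": [0,0,0]},
  {"offset": [0,-3,15],"rot": [0,0,-10]},
  {"offset": [-6,-8,18],"rot": [0,0,-20]},
  {"offset": [-10,-12,18],"rot": [0,0,-30]},
  {"offset": [-14,-16,17],"rot": [0,0,-38.7]},
  {"offset": [-18.5,-20,16],"rot": [0,0,-38.7]},
  {"offset": [-18.5,-24.3,14],"rot": [0,0,-38.7]},
  {"offset": [-18.5,-24.3,14],"rot": [0,0,-38.7]},
  {"offset": [-18.5,-24.3,14],"rot": [0,0,-38.7]},
  {"offset": [-18.5,-24.3,14],"rot": [0,0,-38.7]},
  {"offset": [-18.5,-24.3,14],"rot": [0,0,-38.7]},
], hand=0.85)

```text
time: 16.75
position: [0.4263, -0.2395, 0.1997]
tool_rot: [0.924, 0.383, 0.0, -0.0]
ft_force: [0.0, 1.7, -0.4]
grip_width: 0.0739
grip_force: 0.0
```

```bash
python3 -c "
from h import *
look('w7',['bottle_red','tin','pocket_bottle'])"
```

```text
w7 16.75 [ 0.4263 -0.2395  0.1997] cam [ 0.486 -0.181  0.339] axis [-0.22 -0.21 -0.95] x [ 0.71 -0.71 -0.  ]
bottle_red [ 0.3242 -0.2579 -0.0009] [230. 261.] 0.82
bottle_red [ 0.4114 -0.3338  0.001 ] [320. 256.] 0.81
bottle_red [ 0.4256 -0.2365  0.0018] [274. 196.] 0.67
tin [ 0.5583 -0.3516  0.0031] [423. 186.] 0.87
tin [ 0.4416 -0.072  -0.0038] [176.  80.] 0.55
```

View pics/w7.png

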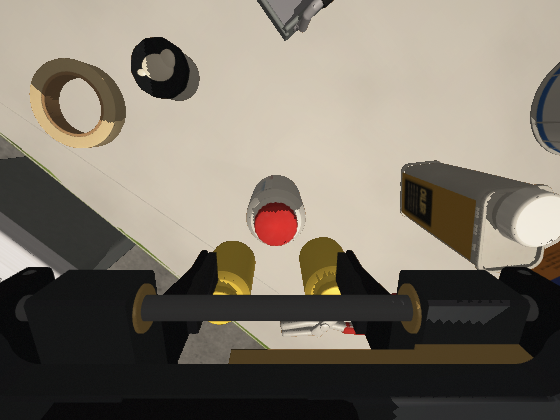

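```bash
python3 -c "
from h import *
C=dict(np.load('pics/w7.npz'))
print(ray(C,275,225,.105), get_obs()['position'])
"
```

```text
[ 0.42690528 -0.23758697  0.105     ] [ 0.4265914  -0.23918662  0.19985168]
```

apply_moves([
  {"offset": [0,0.1,-4],"rot": [0,0,0]},
  {"offset": [0,0.1,-8],"rot": [0,0,0]},
  {"offset": [0,0.1,-11],"rot": [0,0,0]},
  {"offset": [0,0.1,-13],"rot": [0,0,0]},
  {"offset": [0,0.1,-13],"rot": [0,0,0]},
  {"offset": [0,0.1,-13],"rot": [0,0,0]},
], hand=1)

```text
time: 17.55
position: [0.4264, -0.2388, 0.0697]
tool_rot: [0.924, 0.383, -0.0, -0.0]
ft_force: [0.0, 0.3, 0.0]
grip_width: 0.087
grip_force: 0.0
```

apply_moves([
  {"offset": [0,0,0],"rot": [0,0,0]},
  {"offset": [0,0,0],"rot": [0,0,0]},
  {"offset": [0,0,0],"rot": [0,0,0]},
  {"offset": [0,0,0],"rot": [0,0,0]},
  {"offset": [0,0,0],"rot": [0,0,0]},
  {"offset": [0,0,0],"rot": [0,0,0]},
  {"offset": [0,0,0],"rot": [0,0,0]},
], hand=0, newtons=25)

```text
time: 18.25
position: [0.4259, -0.2394, 0.0699]
tool_rot: [0.924, 0.382, 0.0, 0.0]
ft_force: [-1.2, 0.8, 5.2]
grip_width: 0.056
grip_force: 25.0
```

apply_moves([
  {"offset": [0,0,3],"rot": [0,0,0]},
  {"offset": [0,0,7],"rot": [0,0,0]},
  {"offset": [0,0,11],"rot": [0,0,0]},
  {"offset": [3,2.6,12],"rot": [0,0,7]},
  {"offset": [6,5.2,12],"rot": [0,0,14]},
  {"offset": [9,7.8,12],"rot": [0,0,21]},
  {"offset": [12,10.4,12],"rot": [0,0,28]},
  {"offset": [15,13,12],"rot": [0,0,35]},
  {"offset": [17.5,15.3,12],"rot": [0,0,38.7]},
  {"offset": [17.5,15.3,11],"rot": [0,0,38.7]},
  {"offset": [17.5,15.3,8],"rot": [0,0,38.7]},
  {"offset": [17.5,15.3,5],"rot": [0,0,38.7]},
  {"offset": [17.5,15.3,4],"rot": [0,0,38.7]},
  {"offset": [17.5,15.3,4],"rot": [0,0,38.7]},
  {"offset": [17.5,15.3,4],"rot": [0,0,38.7]},
])

```text
time: 19.75
position: [0.6012, -0.0868, 0.11]
tool_rot: [0.745, 0.667, 0.0, 0.0]
ft_force: [0.5, -0.4, -2.4]
grip_width: 0.0556
grip_force: 25.0
```

```bash
python3 -c "
from h import *
look('w8',['bottle_red','jar_red','pocket_bottle'])
look('s8',['pocket_bottle','bottle_red'],'scene')"
```

```text
w8 19.75 [ 0.6012 -0.0868  0.11  ] cam [ 0.611 -0.004  0.249] axis [-0.03 -0.3  -0.95] x [ 0.99 -0.11  0.  ]
bottle_red [ 0.603  -0.086   0.0425] [278. 238.] 0.62
jar_red [0.6106 0.0023 0.0105] [275. 116.] 0.78
s8 19.95 [ 0.6018 -0.0868  0.111 ] cam [-0.531  0.534  0.879] axis [ 0.73 -0.37 -0.57] x [-0.46 -0.89 -0.01]
pocket_bottle [ 0.4413 -0.0681 -0.0016] [326. 232.] 0.63
bottle_red [ 4.163e-01 -3.367e-01  4.000e-04] [411. 210.] 0.75
```

View pics/w8.png

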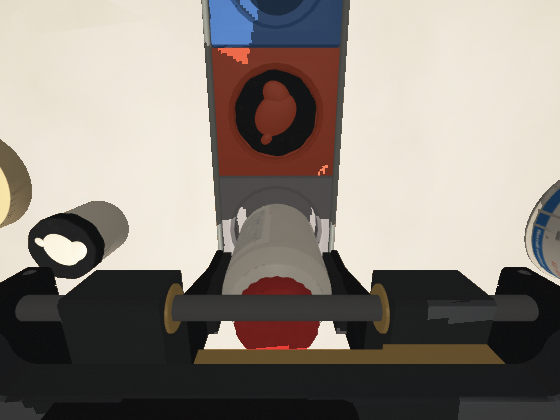

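The red jar is seated in its pocket at (275,112), and the bottle is held upright over the grey pocket at (278,240), centred across it.

```bash
python3 -c "
from h import *
C=dict(np.load('pics/w8.npz'))
b=ray(C,277,177,.025);d=np.array([.11,.994]);print(b,b[:2]-d*.045)"
```

```text
[ 0.60674192 -0.04267754  0.025     ] [ 0.60179192 -0.08740754]
```

apply_moves([
  {"offset": [0,0,-1.2],"rot": [0,0,0]},
  {"offset": [0,0,-2.2],"rot": [0,0,0]},
  {"offset": [0,0,-2.8],"rot": [0,0,0]},
  {"offset": [0,0,-3.0],"rot": [0,0,0]},
  {"offset": [0,0,-3.1],"rot": [0,0,0]},
  {"offset": [0,0,-3.1],"rot": [0,0,0]},
  {"offset": [0,0,-3.1],"rot": [0,0,0]},
])

```text
time: 20.8
position: [0.5999, -0.0859, 0.079]
tool_rot: [0.745, 0.667, -0.001, -0.001]
ft_force: [-2.6, 1.8, 4.8]
grip_width: 0.056
grip_force: 25.0
```

apply_moves([
  {"offset": [0,0,0],"rot": [0,0,0]},
  {"offset": [0,0,0],"rot": [0,0,0]},
  {"offset": [0,0,0],"rot": [0,0,0]},
  {"offset": [0,0,0],"rot": [0,0,0]},
  {"offset": [0,0,3],"rot": [0,0,0]},
  {"offset": [0,0,7],"rot": [0,0,0]},
  {"offset": [0,0,11],"rot": [0,0,0]},
  {"offset": [0,-2,15],"rot": [0,0,0]},
  {"offset": [-1,-6,18],"rot": [0,0,-8]},
  {"offset": [-2,-10,19],"rot": [0,0,-16]},
  {"offset": [-3,-14,19],"rot": [0,0,-24]},
  {"offset": [-4,-18,19],"rot": [0,0,-32]},
  {"offset": [-4.6,-22,19],"rot": [0,0,-32]},
  {"offset": [-4.6,-26.6,19],"rot": [0,0,-32]},
  {"offset": [-4.6,-26.6,19],"rot": [0,0,-32]},
  {"offset": [-4.6,-26.6,19],"rot": [0,0,-32]},
  {"offset": [-4.6,-26.6,19],"rot": [0,0,-32]},
], hand=1)

```text
time: 22.5
position: [0.5547, -0.3512, 0.2681]
tool_rot: [0.9, 0.436, -0.0, -0.001]
ft_force: [0.8, -0.4, 0.5]
grip_width: 0.087
grip_force: 0.0
```

```bash
python3 -c "
from h import *
look('w9',['tin','bottle_red'])"
```

```text
w9 22.5 [ 0.5547 -0.3512  0.2681] cam [ 0.607 -0.286  0.407] axis [-0.19 -0.24 -0.95] x [ 0.78 -0.62 -0.  ]
tin [ 0.5567 -0.3518  0.0019] [278. 186.] 0.77
bottle_red [ 3.258e-01 -2.587e-01  1.000e-04] [118. 231.] 0.58
bottle_red [ 4.147e-01 -3.330e-01  2.000e-04] [196. 233.] 0.56
```

View pics/w9.png

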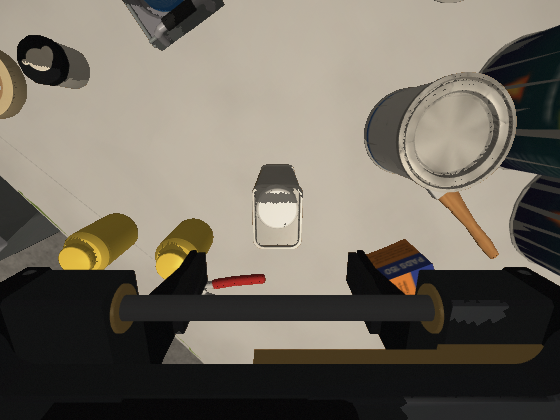

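The tin is square to the fingers, with its top face spanning (253–302, 188–247) and the cap at (278,207). The paint can at (440,130) needs a clearance check.

```bash
python3 -c "
from h import *
C=dict(np.load('pics/w9.npz'));T=vision.calibration('top')
for z in(.1,.15,.2,.25): print(z,ray(C,458,130,z).round(3),ray(T,412.8,137,z).round(3),'edge',ray(C,402,145,z).round(3))
for p in((253,245),(301,245)):print(ray(C,*p,.141).round(4))
print('cap',ray(C,278,207,.166).round(4),'base edge',ray(C,370,165,0).round(3),ray(C,380,285,.05).round(3))
"
```

```text
0.1 [ 0.747 -0.404  0.1  ] [ 0.736 -0.405  0.1  ] edge [ 0.695 -0.382  0.1  ]
0.15 [ 0.725 -0.385  0.15 ] [ 0.723 -0.388  0.15 ] edge [ 0.681 -0.366  0.15 ]
0.2 [ 0.702 -0.365  0.2  ] [ 0.711 -0.372  0.2  ] edge [ 0.667 -0.35   0.2  ]
0.25 [ 0.679 -0.346  0.25 ] [ 0.698 -0.356  0.25 ] edge [ 0.652 -0.335  0.25 ]
[ 0.5175 -0.3609  0.141 ]
[ 0.555  -0.3904  0.141 ]
cap [ 0.5656 -0.3399  0.166 ] base edge [ 0.675 -0.409  0.   ] [ 0.587 -0.543  0.05 ]
```

apply_moves([
  {"offset": [0.1,0,-4],"rot": [0,0,0]},
  {"offset": [0.1,0,-8],"rot": [0,0,0]},
  {"offset": [0.1,0,-11],"rot": [0,0,0]},
  {"offset": [0.1,0,-13],"rot": [0,0,0]},
  {"offset": [0.1,0,-14],"rot": [0,0,0]},
  {"offset": [0.1,0,-14],"rot": [0,0,0]},
  {"offset": [0.1,0,-14],"rot": [0,0,0]},
], hand=1)

```text
time: 23.35
position: [0.5567, -0.3524, 0.1296]
tool_rot: [0.9, 0.436, 0.0, 0.001]
ft_force: [-0.5, 0.3, -0.0]
grip_width: 0.0872
grip_force: 0.0
```

apply_moves([
  {"offset": [0,0,0],"rot": [0,0,0]},
  {"offset": [0,0,0],"rot": [0,0,0]},
  {"offset": [0,0,0],"rot": [0,0,0]},
  {"offset": [0,0,0],"rot": [0,0,0]},
  {"offset": [0,0,0],"rot": [0,0,0]},
  {"offset": [0,0,0],"rot": [0,0,0]},
  {"offset": [0,0,0],"rot": [0,0,0]},
  {"offset": [0,0,0],"rot": [0,0,0]},
], hand=0, newtons=35)

```text
time: 24.15
position: [0.5557, -0.3522, 0.1286]
tool_rot: [0.9, 0.436, -0.0, -0.0]
ft_force: [-0.8, 1.5, 0.8]
grip_width: 0.0456
grip_force: 35.0
```

apply_moves([
  {"offset": [0,0,2],"rot": [0,0,0]},
  {"offset": [0,0,5],"rot": [0,0,0]},
  {"offset": [0,0,9],"rot": [0,0,0]},
  {"offset": [0,0,13],"rot": [0,0,0]},
  {"offset": [0.3,2,15],"rot": [0,0,2]},
  {"offset": [0.8,6,15],"rot": [0,0,5]},
  {"offset": [1.4,10,15],"rot": [0,0,8]},
  {"offset": [2,14,15],"rot": [0,0,11]},
  {"offset": [2.6,18,15],"rot": [0,0,14]},
  {"offset": [3.2,22,15],"rot": [0,0,17]},
  {"offset": [3.8,26,15],"rot": [0,0,20]},
  {"offset": [4.4,30,15],"rot": [0,0,23]},
  {"offset": [5,34,15],"rot": [0,0,26]},
  {"offset": [5.6,38,15],"rot": [0,0,29]},
  {"offset": [6.2,42,15],"rot": [0,0,31]},
  {"offset": [6.8,46,15],"rot": [0,0,32]},
  {"offset": [7.3,50,15],"rot": [0,0,32]},
  {"offset": [7.6,52,15],"rot": [0,0,32]},
  {"offset": [7.6,53.4,15],"rot": [0,0,32]},
  {"offset": [7.6,53.4,15],"rot": [0,0,32]},
])

```text
time: 26.15
position: [0.6309, 0.1834, 0.2772]
tool_rot: [0.744, 0.668, -0.001, -0.001]
ft_force: [-0.3, -1.1, -4.9]
grip_width: 0.0448
grip_force: 34.9
```

apply_moves([
  {"offset": [0,0,0],"rot": [0,0,0]},
  {"offset": [0,0,-3],"rot": [0,0,0]},
  {"offset": [0,0,-6],"rot": [0,0,0]},
  {"offset": [0,0,-9],"rot": [0,0,0]},
  {"offset": [0,0,-10.5],"rot": [0,0,0]},
  {"offset": [0,0,-10.5],"rot": [0,0,0]},
  {"offset": [0,0,-10.5],"rot": [0,0,0]},
])

```text
time: 26.85
position: [0.6329, 0.1809, 0.1744]
tool_rot: [0.746, 0.666, 0.001, 0.001]
ft_force: [0.4, -0.5, -5.5]
grip_width: 0.0454
grip_force: 34.9
```

```bash
python3 -c "
from h import *
look('w10',['tin','pocket_tin'])
C=vision.calibration('scene')
look('s10',['pocket_tin','tin'],'scene')
a=cv2.imread('pics/s10.png')[120:300,130:400];b=cv2.imread('pics/w10.png')
cv2.imwrite('pics/m10.png',np.vstack([cv2.resize(a,(450,300),interpolation=3),cv2.resize(b[:300],(450,241))]))"
```

```text
w10 26.85 [0.6329 0.1809 0.1744] cam [0.642 0.264 0.313] axis [-0.03 -0.3  -0.95] x [ 0.99 -0.11  0.  ]
tin [0.6335 0.1807 0.0473] [277. 216.] 0.97
s10 27.0 [0.6334 0.1816 0.1757] cam [-0.531  0.534  0.879] axis [ 0.73 -0.37 -0.57] x [-0.46 -0.89 -0.01]
pocket_tin [0.6284 0.1795 0.0026] [217. 221.] 0.72
tin [0.6342 0.1776 0.0444] [215. 207.] 0.88
```

View pics/m10.png

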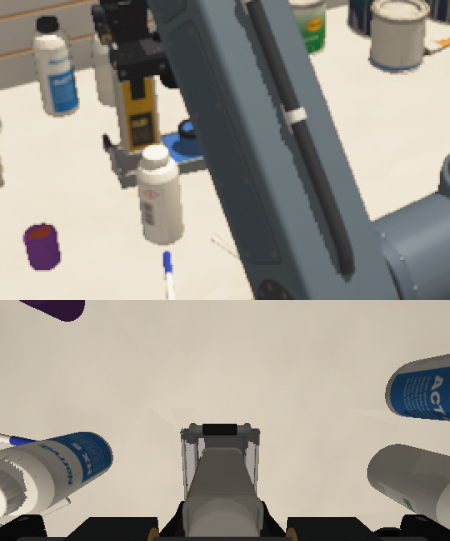

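The tin hangs upright over its rectangular pocket, centred between the caddy walls. The white bottle and purple jar are clear.

apply_moves([
  {"offset": [-0.1,0.1,-1],"rot": [0,0,0]},
  {"offset": [-0.1,0.1,-1.6],"rot": [0,0,0]},
  {"offset": [-0.1,0.1,-2],"rot": [0,0,0]},
  {"offset": [-0.1,0.1,-2.4],"rot": [0,0,0]},
  {"offset": [-0.1,0.1,-2.4],"rot": [0,0,0]},
])

```text
time: 27.65
position: [0.6304, 0.1826, 0.1485]
tool_rot: [0.745, 0.667, -0.001, -0.001]
ft_force: [0.1, -1.2, -3.9]
grip_width: 0.0453
grip_force: 34.9
```

apply_moves([
  {"offset": [0,0,-0.4],"rot": [0,0,0]},
  {"offset": [0,0,-0.8],"rot": [0,0,0]},
  {"offset": [0,0,-1.0],"rot": [0,0,0]},
  {"offset": [0,0,-1.15],"rot": [0,0,0]},
  {"offset": [0,0,-1.2],"rot": [0,0,0]},
  {"offset": [0,0,-1.2],"rot": [0,0,0]},
])

```text
time: 28.25
position: [0.631, 0.1827, 0.1377]
tool_rot: [0.745, 0.667, 0.0, 0.0]
ft_force: [0.7, -1.2, -5.4]
grip_width: 0.0456
grip_force: 34.9
```

apply_moves([
  {"offset": [0,0,-0.1],"rot": [0,0,0]},
  {"offset": [0,0,-0.2],"rot": [0,0,0]},
  {"offset": [0,0,-0.2],"rot": [0,0,0]},
  {"offset": [0,0,-0.2],"rot": [0,0,0]},
])

```text
time: 28.65
position: [0.6311, 0.1829, 0.1375]
tool_rot: [0.745, 0.667, 0.0, 0.0]
ft_force: [-2.8, 0.7, 4.6]
grip_width: 0.0454
grip_force: 35.0
```

Contact with the floor. I'll release and retreat up and back.

apply_moves([
  {"offset": [0,0,0],"rot": [0,0,0]},
  {"offset": [0,0,0],"rot": [0,0,0]},
  {"offset": [0,0,0],"rot": [0,0,0]},
  {"offset": [0,0,0],"rot": [0,0,0]},
  {"offset": [0,0,0],"rot": [0,0,0]},
  {"offset": [0,0,3],"rot": [0,0,0]},
  {"offset": [0,0,7],"rot": [0,0,0]},
  {"offset": [0,0,11],"rot": [0,0,0]},
  {"offset": [0,0,15],"rot": [0,0,0]},
  {"offset": [0,0,18],"rot": [0,0,0]},
  {"offset": [-5,-3,20],"rot": [0,0,0]},
  {"offset": [-10,-6,22],"rot": [0,0,0]},
  {"offset": [-14,-9,22],"rot": [0,0,0]},
  {"offset": [-14,-14,22],"rot": [0,0,-8]},
  {"offset": [-14,-18,22],"rot": [0,0,-16]},
  {"offset": [-14,-22,22],"rot": [0,0,-24]},
  {"offset": [-14,-22,22],"rot": [0,0,-32]},
  {"offset": [-14,-22,22],"rot": [0,0,-40]},
  {"offset": [-14,-22,22],"rot": [0,0,-48]},
  {"offset": [-14,-22,22],"rot": [0,0,-56]},
], hand=0.9)

```text
time: 30.65
position: [0.4908, -0.0376, 0.3555]
tool_rot: [0.972, 0.236, 0.0, -0.0]
ft_force: [-0.2, 0.1, 0.7]
grip_width: 0.0785
grip_force: 0.0
```

```bash
python3 -c "
from h import *
Q=['jar_red','jar_blue','bottle_red','tin','jar_cream','bottle_white']
look('w11',Q)
look('t11',Q,'top')
look('s11',Q,'scene')
b=cv2.imread('pics/w11.png')[:265];c=cv2.imread('pics/s11.png')[150:290,180:370];cv2.imwrite('pics/m11.png',np.vstack([b,cv2.resize(c,(560,330),interpolation=3)]))"
```

```text
w11 30.65 [ 0.4908 -0.0376  0.3555] cam [0.566 0.001 0.494] axis [-0.27 -0.14 -0.95] x [ 0.46 -0.89 -0.  ]
jar_red [ 4.819e-01  3.860e-01 -3.000e-04] [25. 53.] 0.96
jar_red [0.6112 0.003  0.0068] [289.  96.] 0.93
jar_red [0.6095 0.0025 0.0021] [288.  97.] 0.7
jar_blue [0.6163 0.0926 0.0077] [238.  63.] 0.97
bottle_red [ 0.6003 -0.0826  0.0106] [333. 129.] 0.75
bottle_red [ 0.4142 -0.3353  0.0017] [396. 282.] 0.71
bottle_red [ 0.3233 -0.2581 -0.0005] [337. 301.] 0.66
tin [0.6336 0.1853 0.0095] [184.  18.] 0.83
jar_cream [0.6096 0.002  0.009 ] [289.  97.] 0.58
jar_cream [ 4.413e-01 -7.340e-02 -2.000e-04] [281. 209.] 0.55
bottle_white [0.4577 0.2167 0.0013] [127. 122.] 0.69
t11 31.0 [ 0.4909 -0.0372  0.3555] cam [0.331 0.111 1.683] axis [ 0.11 -0.06 -0.99] x [ 0.03 -1.    0.07]
jar_red [6.065e-01 1.000e-04 4.500e-03] [276. 179.] 0.75
jar_blue [0.6209 0.0941 0.0082] [246. 173.] 0.77
jar_blue [0.6313 0.1806 0.0051] [218. 169.] 0.56
bottle_red [ 0.3305 -0.2595  0.0038] [357. 270.] 0.94
bottle_red [ 0.4132 -0.3346  0.0023] [381. 244.] 0.67
tin [0.6283 0.1821 0.0058] [218. 170.] 0.86
jar_cream [ 0.4433 -0.0728 -0.0017] [298. 232.] 0.75
bottle_white [0.4567 0.2184 0.0008] [204. 224.] 0.75
s11 31.35 [ 0.4909 -0.0373  0.3555] cam [-0.531  0.534  0.879] axis [ 0.73 -0.37 -0.57] x [-0.46 -0.89 -0.01]
jar_red [0.4766 0.393  0.0044] [157. 277.] 0.82
jar_red [0.612  0.0016 0.0121] [276. 204.] 0.39
jar_blue [0.6215 0.0921 0.0054] [246. 213.] 0.71
jar_blue [0.6313 0.1787 0.0073] [217. 219.] 0.7
bottle_red [ 0.4182 -0.337   0.002 ] [411. 209.] 0.63
tin [0.6305 0.1792 0.0065] [216. 219.] 0.9
bottle_white [0.4569 0.2173 0.0016] [227. 260.] 0.65
```

View pics/m11.png

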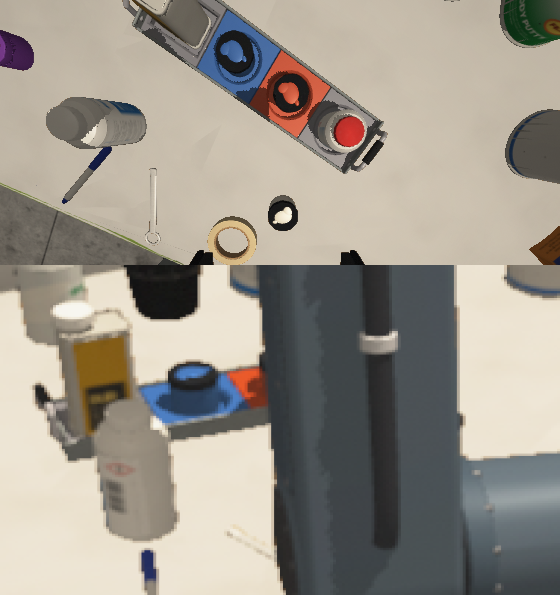

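All four kit items stand in their own pockets: tin (180,25), blue (237,53), red (291,92), red-capped bottle (345,130). The cream jar and white bottle have not moved, and the robot is clear.

```bash
python3 -c "
from rig import hand_in
print(hand_in())"
```

```text
the job is handed in; nothing more can be done
None
```

I packed the caddy and handed it in at about 31 s of the 96 s; the final pictures show both jars, the red-capped bottle and the tin standing in their own pockets, with the cream jar and white-capped bottle where they were, but `hand_in()` returned no verdict.

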